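# Load the test cell and close its guard on the latch

### The job

Lay the white moulded shell flat in the pocket of the test cell, then push the sliding guard shut over it until the spring latch catches with a click, so that the guard stays fully home when you let go. Ease the guard home and feel for the click, without ramming it against its stop, and leave the other two shells where they are.

Things in the scene. Friction and masses are not known exactly. Their poses are not given: they have to be found in the camera images.
- cell: grey base plate of the test cell, 140 (x) x 370 (y) x 12 mm, y from -175 to +195, fixed to the bench at a different place and angle each time; origin on the bench, midway across, z up. The guard slides shut along its +y. Steel guide rails (7 mm wide, top 24 mm over the bench) along y at x = +-61.5 mm. A blue latch head, 91 mm high with a red knob on top, stands at the +y end.
- nest (a point): centre of the floor of the aluminium pocket for the white shell; at x 0, y +60, z 22 mm in the cell's frame, same axes. Pocket 44 (x) x 66 (y) mm, 8 mm deep, walled at both y ends and the four corners; the middle 50 mm of the long sides is open for fingers (floor 10 mm above the base plate, block 54 mm wide). Buffer rods at x +-41 mm, 37 mm high, end 28 mm or more on its +y side.
- shell_white_center (a point): centre (half-way up) of the white closed moulded shell, 40 (its x) x 62 (its y) x 16 mm, 18 g, loose and lying flat on the bench; its x and y go along the x and y of the pocket, either way round. Grasp it across the 40 mm.
- shell_grey_center (a point): centre of a grey open half shell 40 x 62 x 14 mm, loose: not to be used
- shell_black_center (a point): centre of a black shell 36 x 48 x 12 mm, loose: not to be used
- push_face (a point): centre of the outer (-y) face of the guard's yellow end block, to be pushed with closed fingers along +y (axes as the cell's); face 110 mm wide, from 14 to 56 mm over the bench, this point at 37 mm. Sliding takes about 2 N. Pushing the guard with over 30 N at any time is ramming.
- guard (a joint): travel of the guard along the cell's +y, m: 0 fully open, starts at 0 to 0.02, latched at 0.165 to 0.185 depending on where the latch is set. Two sprung buffers meet it over the last 26 mm (3 to 5 N) and throw it back 26 mm if it is let go before the latch has caught.
- hood_top (a point): centre of the top of the guard, a clear hood 110 (x) x 118 (y) mm, 52 mm high over the bench (front strip 56 mm) with a steel tongue 38 mm out in front (top 61 mm); slides with the guard. Open, it lies beside the pocket on its -y side; shut, it covers the pocket with 8 mm to spare over the seated shell.
- latch (a point): middle setting of the spring bolt in the latch head, 57.5 mm over the bench; the head is really set up to 10 mm either way along y, not told: feel it. About 18 mm before the click the guard's ramp starts to lift the bolt 7 mm: the push rises to 10 to 13 N, falls to about 7 N on the ramp's flat top, dips to about 4 N at the click; 2.5 mm beyond, stiff rubber stops: a firm rise past 16 N.
Not all that is in view belongs to the job. What is shaped like the part that bears shell_white_center but pink is not meant.

How it is judged (in metres and radians):
On the way, in this order (a step that is already met when the one before it is completed fails the run):
1. the white shell lies flat in the pocket, let go, with the guard not yet shut (horizontal distance between shell_white_center and nest below 0.005 m and z of shell_white_center in the frame of nest below 0.0105 m and angle between the y axis of shell_white_center and the y axis of nest, either way round below 0.15 rad and contact force between the fingers and shell_white below 0.05 N and value of joint guard below 0.1 m), for 0.2 s.
2. the guard has been pushed home and latched (value of joint guard above 0.162 m), for 0.1 s.
At the end, for the whole second after the job is handed in: The guard, let go, stays home on its latch (travel over 0.162 m; unlatched, the buffers throw it back below that) and is at rest, and the white shell lies flat in the pocket under it (within 5 mm of its centre, no more than 2.5 mm proud, within 0.15 rad) (value of joint guard above 0.162 m and velocity of joint guard below 0.01 m/s and horizontal distance between shell_white_center and nest below 0.005 m and z of shell_white_center in the frame of nest below 0.0105 m and angle between the y axis of shell_white_center and the y axis of nest, either way round below 0.15 rad); the robot touches nothing.
It fails at once if the guard is rammed: the robot pushes on it with more than 30 N (contact force between any of the fingers, the arm and guard above 30 N).
It fails at once if another shell is moved by more than 30 mm (distance of any of shell_grey_center, shell_black_center from where it was at the start of the episode above 0.03 m).
It also fails if it takes over 72 s, if anything falls off the work surface, if the arm or the gripper's body presses on something with over 40 N, if the wrist force passes 120 N, or if a joint passes its speed limit or range.

### The arm

A 6-joint arm with a two-finger parallel gripper is mounted at the origin on a cart in front of the work surface, level with it; the furniture and walls round the work are solid. World frame = base frame: x ahead of the robot, y to its left, z up, the work surface at z = 0. Lengths are in m, angles in degrees, forces in N, time in s.
With the tool pointing down it reaches from about 0.275 to 1 m from the base axis. Payload 8.4 kg.
Tool frame: the origin (TCP) lies midway between the tips of the shut fingers; the grasp point (between the pads) lies 19 mm behind it; z points along the fingers, y is the line along which they close (so a half turn about z gives the same grasp; the last joint's range is limited). The gripper opens to 85 mm and grips with 20 to 120 N. Pads are 22 mm wide; open, the fingers measure 114 mm over their backs; the gripper's body (76 mm by 85 mm) begins 54 mm behind the grasp point. The pads swing forward as they close: fully open they stand 13 mm farther back than shut.
Start: joints at [-73.934, 20.225, 93.587, -0, 66.188, -0.138], TCP at [0.174, -0.6, 0.231] pointing down, gripper open.
Joint ranges: [-150.9, 150.9], [-52.94, 120.26], [3.33, 152.33], [-74.26, 254.26], [0, 154.13], [-172.89, 172.89]. Speed limits (degrees/s): [127.2, 127.2, 159.86, 180, 180, 180].

### API

Orientations are given as [roll, pitch, yaw] about the fixed x, y, z axes, in that order (R = Rz(yaw) Ry(pitch) Rx(roll)).
In Python, from rig import telemetry, capture, camera_params, bot gives the robot as it stands.
- The arm moves only by the tool carry_out, never from a script. Its argument "rows" is a list of rows, each a list of 4 numbers: the shift along the tool's x, y, z normalised to -1 to 1, where 1 is 400 mm, then the turn about the tool's z normalised to -1 to 1, where 1 is 360 degrees. A call has 1 to 20 rows; each row is the pose to reach, as a shift and turn from the pose commanded when the call began, along the tool's axes at that moment, turning the shorter way round; what a row does not reach only later rows make up. A row lasts 1/10 s, in which the tool goes at most 50 mm and 8.59 degrees, less where a joint would pass 70% of its speed; a pose out of reach is approached as far as the arm can. A call with a number of a shift or a turn outside -1 to 1 is refused whole. A call with a gripper value outside its range is refused whole. "grip" is the closure in counts, from 0 (fully open) to 255 (shut), set as the call begins (left out, the last holds). The fingers move at their own pace and stop on an object; "force" is the grip in N (left out, the last holds). Time passes only in rows, so rows that repeat a pose let the fingers close. It gives the time, the measured TCP pose, the force, the opening and the grip force at its end, in the units of the state.
- telemetry.get_state(): the state, without advancing time (a new reading comes with each control period).
- capture(name): name is "side" or "top"; returns (picture, depth): 400x640x3 uint8, red, green, blue; 400x640 float32, m along the optical axis (not along the pixel's ray), 0 where there is no reading.
- camera_params(name): a dict with "K" (3x3 intrinsics, pixels), "R" (3x3) and "t" (3): a world point X has camera coordinates R X + t. Camera axes: x right, y down, z forward; pixel columns grow to the right and rows downward; lengths in m; the calibration is good to about 2 mm. A picture is of the moment at which its call begins. camera_params takes no time and is no camera call.
- bot.hand_in(): hands the job in; it is judged then, once.
The state is a dict: "time": time; "joint_pos": joint angles; "dq": joint speeds; "tau": joint torques, N m; "tool_pos": TCP position; "eef_rot": TCP orientation; "wrist_force": force on the tool from outside, world axes, zero at the start; "wrist_torque": the same for the moment, N m; "opening": finger opening in m; "grasp_force": force on a finger pad.
Only numpy, scipy, OpenCV 4.12 (cv2) and the standard library are available. Lean on these libraries where they do the work, as an engineer would, in place of code of your own. Each camera call takes 0.05 s, during which the arm holds its last target. There are 200 camera calls.

## Working session

There is one attempt and no reset: what is moved stays moved. The work goes in short steps, Python scripts to look and compute and a tool call to move; the robot and the scene stay as the last step left them, time stands still between calls to the robot, and variables do not carry over. Pictures are saved under pics/ and viewed, at most 10 in all, crops included, and the job is handed in when it is done.

Besides the shell and the picture viewer there is one more tool, called after "Request:" by a JSON object that holds its "name" and its "arguments", one argument or row to a line. carry_out: Moves the arm, as the interface text tells. Scaled input: -1 to 1 covers 400 mm each way for a shift and 360 degrees each way for a turn. Its arguments: {"type":"object","properties":{"rows":{"type":"array","items":{"type":"array","items":{"type":"number"}}},"grip":{"type":"number"},"force":{"type":"number"}},"required":["rows"]}

```bash
mkdir -p pics
cat > h.py <<'E'
import numpy as np,cv2
from rig import telemetry,capture,camera_params,bot
def world(name,d,us,vs):
    P=camera_params(name);K,R,t=[np.array(P[k]) for k in("K","R","t")]
    us=np.asarray(us,float);vs=np.asarray(vs,float)
    r=np.linalg.inv(K)@np.vstack([us,vs,np.ones_like(us)])
    return (R.T@(r*d-t.reshape(3,1))).T
def plane(name,u,v,z):
    P=camera_params(name);K,R,t=[np.array(P[k]) for k in("K","R","t")]
    c=-R.T@t.ravel();r=R.T@np.linalg.inv(K)@np.array([u,v,1.])
    return c+r*(z-c[2])/r[2]
E
python3 - <<'E'
from h import *
for n in("top","side"):
    p,d=capture(n);np.savez("pics/%s0.npz"%n,p=p,d=d);cv2.imwrite("pics/%s0.png"%n,p[:,:,::-1])
    P=camera_params(n);R=np.array(P["R"]);print(n,P["K"],-R.T@np.array(P["t"]).ravel(),R.round(2).tolist())
s=telemetry.get_state();print(s)
E
```

```text
top [[423.04917596   0.         314.75965137]
 [  0.         423.04917596 195.34443345]
 [  0.           0.           1.        ]] [0.48468092 0.01027279 1.03801726] [[0.02, -1.0, -0.01], [-1.0, -0.02, -0.06], [0.06, 0.01, -1.0]]
side [[422.35963204   0.         317.15315379]
 [  0.         422.35963204 205.48394014]
 [  0.           0.           1.        ]] [ 0.33819455 -0.75033033  0.63156061] [[0.96, -0.28, 0.01], [-0.15, -0.56, -0.82], [0.23, 0.78, -0.58]]
{'time': 0.1, 'joint_pos': array([-7.39341266e+01,  2.02594432e+01,  9.36270099e+01,  1.49352719e-03,
        6.61858461e+01, -1.37744612e-01]), 'dq': array([ 0.06614701, -0.13395367, -0.14456366, -0.1260393 , -0.07445297,
       -0.04489183]), 'tau': array([ 5.94126268e-04, -6.06357336e+01, -3.42819786e+01, -7.88811747e-06,
        3.81856851e-03, -3.47722175e-05]), 'tool_pos': array([ 0.17429131, -0.59974936,  0.23061027]), 'eef_rot': array([-1.79927704e+02, -1.53941631e-03,  1.62030131e+01]), 'wrist_force': array([ 0.3817517 , -0.50041151, -0.01786958]), 'wrist_torque': array([ 0.00909634, -0.01515605,  0.01277256]), 'grasp_force': 0.0, 'opening': 0.08526618187488236}
```

View pics/top0.png

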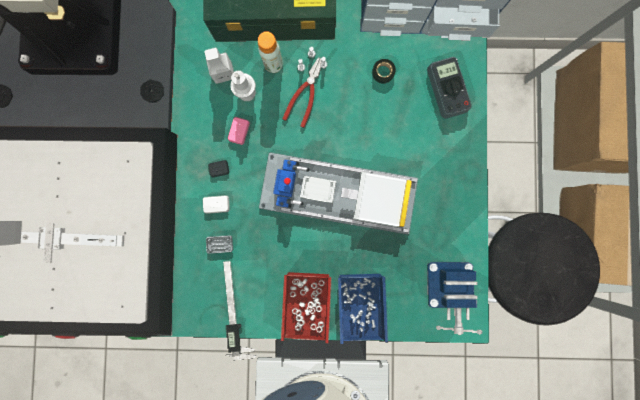

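View pics/side0.png

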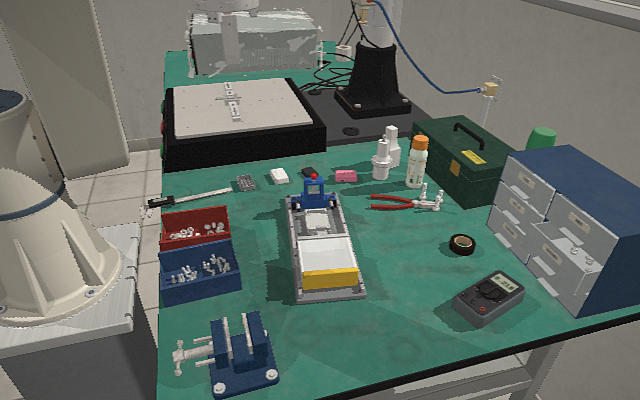

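The top view shows the cell, with the yellow block at (408,203) and the red knob at (288,182). The guard slides left, towards world +y. Things that could be taken for the white shell:
- white closed block at (216,205)
- pink block of the same shape at (238,130)
- grey half shell at (219,244)
- black shell at (218,169)
- pocket at (319,190)
- hood at (382,197)
- white bottles at (218,65) and (242,85)

I choose (216,205). Next I'll measure it and check it in a crop.

Run:
```python
from h import *
z=np.load("pics/top0.npz");p,d=z["p"],z["d"]
V,U=np.mgrid[0:400,0:640]
W=world("top",d.ravel(),U.ravel(),V.ravel()).reshape(400,640,3)
print("bench z",np.median(W[215:235,150+40:200,2]))
hsv=cv2.cvtColor(p,cv2.COLOR_RGB2HSV)
def rect(m,name,zp=None):
    n,l,st,c=cv2.connectedComponentsWithStats(m.astype(np.uint8));i=1+np.argmax(st[1:,4]);m=l==i
    v,u=np.nonzero(m)
    if zp is None: q=W[m][:,:2]
    else: q=np.array([plane("top",a,b,zp)[:2] for a,b in zip(u,v)])
    r=cv2.minAreaRect((q*1000).astype(np.float32));print(name,m.sum(),"px",u.mean().round(1),v.mean().round(1),"rect",np.round(r[0],1),np.round(r[1],1),round(r[2],2),"z med",np.median(W[m][:,2]).round(4),"mean",(q.mean(0)*1000).round(1))
    return r
def box(u0,u1,v0,v1):
    m=np.zeros((400,640),bool);m[v0:v1,u0:u1]=1;return m
white=(hsv[...,1]<50)&(hsv[...,2]>170)
rect(white&box(195,240,190,222),"white",.016)
rect((hsv[...,1]<60)&box(195,240,228,262),"grey",.014)
rect((hsv[...,2]<60)&box(200,236,155,182),"black",.012)
yel=(hsv[...,0]>18)&(hsv[...,0]<35)&(hsv[...,1]>120)
rect(yel&box(390,425,170,240),"yellow",.056)
red=((hsv[...,0]<8)|(hsv[...,0]>172))&(hsv[...,1]>150)
rect(red&box(275,300,170,195),"knob",.09)
rect((W[...,2]>.007)&box(250,430,140,245),"cellfoot")
ns=(hsv[...,0]<60)|(hsv[...,0]>95)|(hsv[...,1]<60)
rect((W[...,2]>.007)&(W[...,2]<.018)&box(250,430,140,245),"base")
rect((W[...,2]>.04)&(W[...,2]<.065)&box(335,430,140,245),"hood")
a=cv2.resize(p[180:262,195:240],None,fx=7,fy=7)[:,:,::-1]
b=cv2.resize(p[145:240,255:425],None,fx=3.3,fy=3.3)[:,:,::-1]
h=max(a.shape[0],b.shape[0]) ;c=np.zeros((h,0,3),np.uint8)
s=z2=None
a=cv2.resize(a,(230,420));b=cv2.resize(b,(561,314))
o=np.zeros((420,795,3),np.uint8);o[:,:230]=a;o[:314,234:795]=b;cv2.imwrite("pics/crop1.png",o)
```

```text
bench z -0.0008856754502998838
white 396 px 215.1 203.7 rect [523.7 264. ] [38.8 61.4] 5.07 z med 0.0148 mean [523.6 264.5]
grey 430 px 218.7 244.0 rect [426.5 253. ] [40.1 63.4] 5.11 z med 0.0022 mean [426.3 253.1]
black 35 px 222.3 171.8 rect [601.6 251.8] [21.6 48.2] 44.31 z med 0.008 mean [601.9 250.3]
yellow 227 px 405.1 202.8 rect [ 531.3 -186.8] [ 11.4 109.4] 80.6 z med 0.0551 mean [ 531.6 -186.9]
knob 28 px 286.8 180.5 rect [575.7  85.5] [11.2 11.1] 46.02 z med 0.1091 mean [575.7  86. ]
cellfoot 8640 px 338.2 193.1 rect [552.2 -31.9] [370.1 146.5] 81.09 z med 0.0219 mean [553.2 -31.5]
base 2063 px 326.8 190.9 rect [561.2   2.3] [164.5 116.4] 81.13 z med 0.0112 mean [559.5  -5.6]
hood 2541 px 380.1 199.0 rect [ 542.4 -115.8] [156.  110.2] 81.13 z med 0.0518 mean [ 539.7 -129.5]
```

View pics/crop1.png

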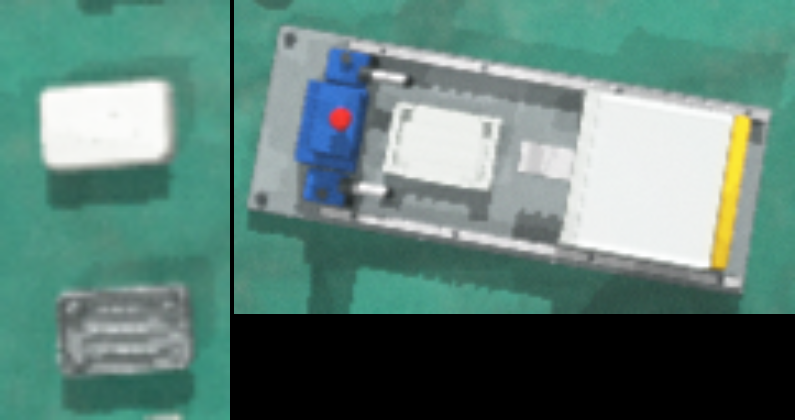

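The crop shows a plain, closed white shell (left, top) and a ribbed open grey half shell below it, so the choice stands. On the right are the empty pocket, the open hood and the yellow push face. Next I'll cross-check the pocket and the shell in both views.

Run:
```python
from h import *
a=np.radians(81.1);e=np.array([np.cos(a),np.sin(a)]);ex=np.array([e[1],-e[0]])
V,U=np.mgrid[0:400,0:640]
for n in("top","side"):
    z=np.load("pics/%s0.npz"%n);p,d=z["p"],z["d"]
    W=world(n,d.ravel(),U.ravel(),V.ravel()).reshape(400,640,3)
    hsv=cv2.cvtColor(p,cv2.COLOR_RGB2HSV)
    for name,c,zp,R in(("white",(.5237,.264),.016,.05),("pocket",(.5631,.017),.030,.046)):
        near=np.hypot(W[...,0]-c[0],W[...,1]-c[1])<R
        m=near&(W[...,2]>zp-.006)&(W[...,2]<zp+.006)
        if name=="white": m&=(hsv[...,1]<50)
        else:
            m=near&(W[...,2]>.017)&(W[...,2]<.036)
        k,l,st,_=cv2.connectedComponentsWithStats(m.astype(np.uint8));m=l==1+np.argmax(st[1:,4])
        # depth-based footprint in cell axes, and plane-cast
        q=W[m][:,:2]; q2=np.array([plane(n,u,v,zp)[:2] for v,u in zip(*np.nonzero(m))])
        for t,Q in(("depth",q),("plane",q2)):
            r=cv2.minAreaRect((Q*1000).astype(np.float32))
            x=Q@ex*1000;y=Q@e*1000
            print(n,name,t,m.sum(),np.round(r[0],1),np.round(r[1],1),round(r[2],1),"zmed",W[m][:,2].mean().round(4),"celldir c",((x.min()+x.max())/2).round(1),((y.min()+y.max())/2).round(1),np.ptp(x).round(1),np.ptp(y).round(1))
o=np.array([.5631,.017]);print("guess nest in these",o@ex*1000,o@e*1000)
# profile along cell y through nest (top): height
z=np.load("pics/top0.npz");d=z["d"];W=world("top",d.ravel(),U.ravel(),V.ravel())
r=W[:,:2]-o;x=r@ex;y=r@e
for lab,s,t in(("y",y,x),("x",x,y)):
    k=(abs(t)<.012)&(abs(s)<.06);b=np.round(s[k]/.003).astype(int)
    print(lab,[(int(i*3),int(1000*np.median(W[k][b==i,2]))) for i in np.unique(b)])
k=(abs(x)<.02)&(y<-.1)&(y>-.25);b=np.round(y[k]/.004).astype(int);print([(int(i*4),int(1000*np.median(W[k][b==i,2]))) for i in np.unique(b)])
```

```text
top white depth 382 [522.4 265.5] [38.3 59.5] 5.3 zmed 0.0147 celldir c 475.3 343.5 46.8 63.5
top white plane 382 [522.7 264.7] [38.7 58.4] 2.0 zmed 0.0147 celldir c 475.3 342.5 46.9 62.9
top pocket depth 728 [563.1  17. ] [79.6 54. ] 81.2 zmed 0.0226 celldir c 553.6 103.8 54.0 79.5
top pocket plane 728 [562.3  17. ] [78.9 53.5] 81.1 zmed 0.0226 celldir c 552.9 103.8 53.5 78.9
side white depth 168 [523.2 264. ] [38.6 63.2] 7.6 zmed 0.0153 celldir c 477.5 341.4 46.4 65.9
side white plane 168 [522.7 260.2] [39.9 66.9] 3.1 zmed 0.0153 celldir c 477.3 338.0 46.2 66.6
side pocket depth 471 [564.3  15.8] [81. 54.] 81.3 zmed 0.0236 celldir c 555.1 102.9 54.0 81.1
side pocket plane 471 [561.9   8.3] [94.6 53.9] 81.1 zmed 0.0236 celldir c 553.8 95.2 53.9 94.6
guess nest in these 553.6901238476521 103.91273624331019
y [(-60, 51), (-57, 12), (-54, 11), (-51, 11), (-48, 10), (-45, 11), (-42, 11), (-39, 25), (-36, 29), (-33, 23), (-30, 21), (-27, 22), (-24, 21), (-21, 20), (-18, 22), (-15, 21), (-12, 20), (-9, 21), (-6, 20), (-3, 20), (0, 20), (3, 20), (6, 20), (9, 20), (12, 20), (15, 22), (18, 2
[... 311 characters left out ...]
 (-15, 20), (-12, 22), (-9, 21), (-6, 20), (-3, 20), (0, 19), (3, 21), (6, 20), (9, 20), (12, 21), (15, 20), (18, 20), (21, 22), (24, 22), (27, 22), (30, 12), (33, 11), (36, 11), (39, 10), (42, 11), (45, 11), (48, 11), (51, 11), (54, 12), (57, 12), (60, 22)]
[(-248, 0), (-244, 0), (-240, -1), (-236, 2), (-232, 11), (-228, 10), (-224, 10), (-220, 11), (-212, 54), (-208, 55), (-204, 55), (-200, 52), (-196, 51), (-192, 51), (-188, 51), (-184, 51), (-180, 51), (-176, 51), (-172, 51), (-168, 50), (-164, 52), (-160, 50), (-156, 51), (-152, 51), (-148, 51), (-144, 50), (-140, 51), (-136, 51), (-132, 51), (-128, 51), (-124, 51), (-120, 52), (-116, 51), (-112, 51), (-108, 50), (-104, 53), (-100, 55)]
```

Both views agree within about 2 mm: shell at (523.4, 264.4) mm, long axis at about 95°, and nest at (563.2, 17.0) mm, cell +y at 81.1°. The pocket measures 54 x 79 mm with its floor near 21 mm, which fits the description. I'll move over now, with the fingers partly closed to stay clear of the neighbouring shells.

Request:
{"name": "carry_out", "arguments": {
  "rows": [
    [0.72, -0.91, 0, -0.219],
    [0.72, -0.91, 0, -0.219],
    [0.72, -0.91, 0, -0.219],
    [0.72, -0.91, 0, -0.219],
    [0.72, -0.91, 0, -0.219],
    [0.72, -0.91, 0, -0.219],
    [0.72, -0.91, 0, -0.219],
    [0.72, -0.91, 0, -0.219],
    [0.72, -0.91, 0, -0.219],
    [0.72, -0.91, 0, -0.219],
    [0.72, -0.91, 0, -0.219],
    [0.72, -0.91, 0, -0.219],
    [0.72, -0.91, 0, -0.219],
    [0.72, -0.91, 0, -0.219]
  ],
  "grip": 70,
  "force": 25
}}

```text
time: 1.5
tool_pos: [0.349, -0.1712, 0.2312]
eef_rot: [-180.0, 0.0, 94.9]
wrist_force: [-0.3, -0.1, 0.8]
opening: 0.0621
grasp_force: 0.0
```

```bash
cat >> h.py <<'E'
def goto(x,y,z,yaw):
    "normalised numbers for a target in mm, deg"
    from scipy.spatial.transform import Rotation as Ro
    s=telemetry.get_state();p=np.array(s["tool_pos"])*1000;R=Ro.from_euler("xyz",s["eef_rot"],degrees=True)
    sh=R.inv().apply(np.array([x,y,z])-p);dy=(yaw-s["eef_rot"][2]+180)%360-180
    print("t",s["time"],"pos",p.round(1),"rot",np.round(s["eef_rot"],2),"open",s["opening"],"-> norm",(sh/400).round(4),"turn",round(-dy/360,4),"mm",sh.round(1),"F",np.round(s["wrist_force"],2))
E
python3 -c "
from h import *
goto(523.4,264.4,150,95)"
```

```text
t 1.5 pos [ 349.  -171.2  231.2] rot [-179.99    0.     94.91] open 0.062144029806112173 -> norm [1.0478 0.5276 0.2028] turn -0.0002 mm [419.1 211.   81.1] F [-0.3  -0.11  0.78]
```

Request:
{"name": "carry_out", "arguments": {
  "rows": [
    [1, 0.528, 0.1, 0],
    [1, 0.528, 0.1, 0],
    [1, 0.528, 0.1, 0],
    [1, 0.528, 0.1, 0],
    [1, 0.528, 0.1, 0],
    [1, 0.528, 0.1, 0],
    [1, 0.528, 0.1, 0],
    [1, 0.528, 0.1, 0],
    [1, 0.528, 0.1, 0],
    [1, 0.528, 0.1, 0],
    [1, 0.528, 0.1, 0],
    [1, 0.528, 0.1, 0],
    [1, 0.528, 0.1, 0]
  ]
}}

```text
time: 2.8
tool_pos: [0.5244, 0.245, 0.1914]
eef_rot: [-180.0, 0.0, 94.9]
wrist_force: [-0.0, 0.6, -0.7]
opening: 0.062
grasp_force: 0.0
```

```bash
python3 -c "
from h import *
goto(523.4,264.4,3,95)"
```

```text
t 2.8 pos [524.4 245.  191.4] rot [-1.7998e+02  2.0000e-02  9.4940e+01] open 0.062017571709298586 -> norm [0.0486 0.002  0.471 ] turn -0.0002 mm [ 19.4   0.8 188.4] F [-0.03  0.55 -0.72]
```

Request:
{"name": "carry_out", "arguments": {
  "rows": [
    [0.049, 0.002, 0.1, 0],
    [0.049, 0.002, 0.22, 0],
    [0.049, 0.002, 0.32, 0],
    [0.049, 0.002, 0.38, 0],
    [0.049, 0.002, 0.42, 0],
    [0.049, 0.002, 0.45, 0],
    [0.049, 0.002, 0.471, 0],
    [0.049, 0.002, 0.471, 0],
    [0.049, 0.002, 0.471, 0]
  ]
}}

```text
time: 3.7
tool_pos: [0.5243, 0.2665, 0.0037]
eef_rot: [179.9, -0.0, 95.0]
wrist_force: [0.3, 0.8, 0.7]
opening: 0.0618
grasp_force: 0.0
```

Request:
{"name": "carry_out", "arguments": {
  "rows": [
    [0, 0, 0, 0],
    [0, 0, 0, 0],
    [0, 0, 0, 0],
    [0, 0, 0, 0],
    [0, 0, 0, 0],
    [0, 0, 0, 0],
    [0, 0, 0, 0]
  ],
  "grip": 255,
  "force": 25
}}

```text
time: 4.4
tool_pos: [0.5243, 0.2667, 0.004]
eef_rot: [179.9, -0.0, 95.1]
wrist_force: [-1.3, -1.2, 5.9]
opening: 0.0377
grasp_force: 24.8
```

Request:
{"name": "carry_out", "arguments": {
  "rows": [
    [0, 0, -0.05, 0],
    [0, 0, -0.15, 0],
    [0, 0, -0.25, 0],
    [0, 0, -0.34, 0],
    [0, 0, -0.34, 0],
    [0, 0, -0.34, 0]
  ]
}}

```text
time: 5.0
tool_pos: [0.5242, 0.2667, 0.1402]
eef_rot: [179.9, -0.1, 95.0]
wrist_force: [0.5, -0.5, -1.0]
opening: 0.0373
grasp_force: 25.5
```

```bash
python3 -c "
from h import *
goto(563.2,17.0,140,81.1)
p,d=capture('side');cv2.imwrite('pics/g.png',cv2.resize(p[80:280,180:440],None,fx=3,fy=3)[:,:,::-1])"
```

```text
t 5.0 pos [524.2 266.7 140.2] rot [ 1.7986e+02 -6.0000e-02  9.5050e+01] open 0.037302554594090716 -> norm [-6.303e-01  4.210e-02 -1.000e-04] turn 0.0387 mm [-252.1   16.9   -0. ] F [ 0.45 -0.54 -1.01]
```

View pics/g.png

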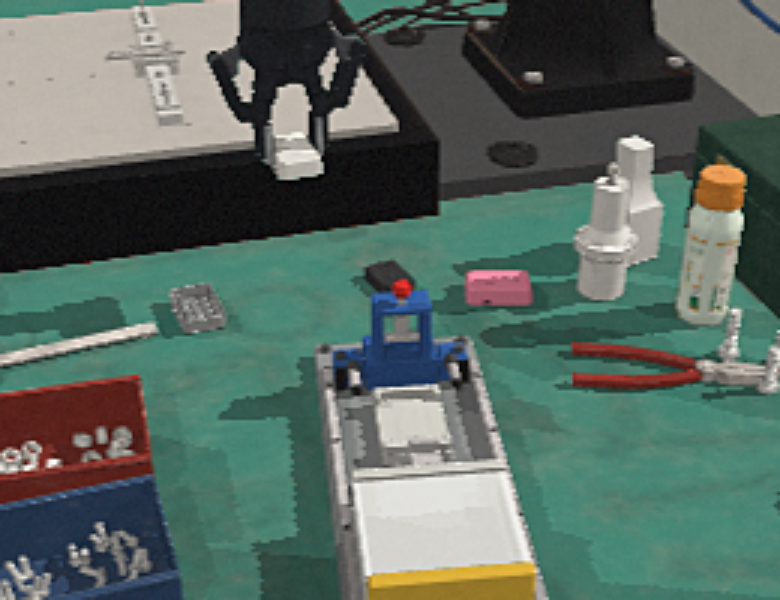

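The shell is held level and the other shells haven't moved. I'll carry it over the pocket and re-measure it in the hand.

Request:
{"name": "carry_out", "arguments": {
  "rows": [
    [-0.1, 0.007, 0, 0.005],
    [-0.22, 0.014, 0, 0.012],
    [-0.34, 0.022, 0, 0.02],
    [-0.46, 0.03, 0, 0.028],
    [-0.56, 0.038, 0, 0.0387],
    [-0.61, 0.042, 0, 0.0387],
    [-0.6245, 0.042, 0, 0.0387],
    [-0.6245, 0.042, 0, 0.0387],
    [-0.6245, 0.042, 0, 0.0387],
    [-0.6245, 0.042, 0, 0.0387]
  ]
}}

```text
time: 6.05
tool_pos: [0.562, 0.0201, 0.1385]
eef_rot: [-180.0, -0.0, 81.2]
wrist_force: [-0.2, 0.9, 0.4]
opening: 0.0371
grasp_force: 25.5
```

Run:
```python
from h import *
goto(563.6,19.3,27,81.1)
V,U=np.mgrid[0:400,0:640]
a=np.radians(81.1);e=np.array([np.cos(a),np.sin(a)]);ex=np.array([e[1],-e[0]])
for n in("side","top"):
    p,d=capture(n);np.savez("pics/hold_%s.npz"%n,p=p,d=d)
    W=world(n,d.ravel(),U.ravel(),V.ravel()).reshape(400,640,3);hsv=cv2.cvtColor(p,cv2.COLOR_RGB2HSV)
    r=W[...,:2]-[.5632,.017];x=r@ex*1000;y=r@e*1000
    m=(abs(x)<28)&(abs(y)<50)&(W[...,2]>.12)&(W[...,2]<.165)&(hsv[...,1]<50)&(hsv[...,2]>130)
    k,l,st,_=cv2.connectedComponentsWithStats(m.astype(np.uint8));m=l==1+np.argmax(st[1:,4])
    v,u=np.nonzero(m);print(n,m.sum(),u.min(),u.max(),v.min(),v.max(),"x",np.percentile(x[m],[1,50,99]).round(1),"y",np.percentile(y[m],[1,50,99]).round(1),"z",np.percentile(W[m][:,2],[1,50,99]).round(4))
```

```text
t 6.05 pos [562.   20.1 138.5] rot [-179.96   -0.     81.19] open 0.03706838911616095 -> norm [-0.0015  0.0045  0.2788] turn 0.0003 mm [ -0.6   1.8 111.5] F [-0.24  0.86  0.38]
side 320 308 326 167 187 x [-20.3  -1.3  16.7] y [-30.  -14.6  29.7] z [0.1353 0.1496 0.1519]Traceback (most recent call last):
  File "<stdin>", line 10, in <module>
    return _wrapfunc(a, 'argmax', axis=axis, out=out, **kwds)
    return bound(*args, **kwds)
ValueError: attempt to get argmax of an empty sequence
```

Request:
{"name": "carry_out", "arguments": {
  "rows": [
    [-0.002, 0.0052, 0, 0],
    [-0.002, 0.0052, 0.06, 0],
    [-0.002, 0.0052, 0.14, 0],
    [-0.002, 0.0052, 0.19, 0],
    [-0.002, 0.0052, 0.215, 0],
    [-0.002, 0.0052, 0.23, 0],
    [-0.002, 0.0052, 0.24, 0],
    [-0.002, 0.0052, 0.24, 0]
  ]
}}

```text
time: 6.95
tool_pos: [0.5646, 0.0179, 0.0432]
eef_rot: [180.0, -0.0, 81.1]
wrist_force: [0.7, -0.4, -0.1]
opening: 0.0374
grasp_force: 25.5
```

Request:
{"name": "carry_out", "arguments": {
  "rows": [
    [0, 0, 0.005, 0],
    [0, 0, 0.01, 0],
    [0, 0, 0.015, 0],
    [0, 0, 0.02, 0],
    [0, 0, 0.025, 0],
    [0, 0, 0.03, 0],
    [0, 0, 0.033, 0],
    [0, 0, 0.035, 0],
    [0, 0, 0.035, 0]
  ]
}}

```text
time: 7.85
tool_pos: [0.5642, 0.0179, 0.0287]
eef_rot: [-180.0, 0.0, 81.1]
wrist_force: [-0.1, -0.5, 0.0]
opening: 0.0374
grasp_force: 25.5
```

```bash
python3 -c "
from h import *
goto(563.6,19.3,26,81.1)"
```

```text
t 7.85 pos [564.2  17.9  28.7] rot [-179.99    0.     81.11] open 0.037372790327068736 -> norm [ 0.0033 -0.0021  0.0068] turn 0.0 mm [ 1.3 -0.8  2.7] F [-0.08 -0.54  0.04]
```

Request:
{"name": "carry_out", "arguments": {
  "rows": [
    [0, 0, 0.003, 0],
    [0, 0, 0.006, 0],
    [0, 0, 0.007, 0],
    [0, 0, 0.007, 0]
  ]
}}

```text
time: 8.25
tool_pos: [0.5643, 0.0179, 0.0261]
eef_rot: [-180.0, 0.0, 81.1]
wrist_force: [-0.5, -0.8, 0.5]
opening: 0.0377
grasp_force: 25.5
```

Request:
{"name": "carry_out", "arguments": {
  "rows": [
    [0, 0, 0, 0],
    [0, 0, 0, 0],
    [0, 0, 0, 0],
    [0, 0, 0, 0],
    [0, 0, 0, 0],
    [0, 0, 0, 0]
  ],
  "grip": 105
}}

```text
time: 8.85
tool_pos: [0.5643, 0.0179, 0.0261]
eef_rot: [180.0, -0.0, 81.1]
wrist_force: [-0.5, -0.1, 0.1]
opening: 0.0503
grasp_force: 0.0
```

Request:
{"name": "carry_out", "arguments": {
  "rows": [
    [0, 0, -0.02, 0],
    [0, 0, -0.06, 0],
    [0, 0, -0.15, 0],
    [0, 0, -0.27, 0],
    [-0.12, 0, -0.32, 0],
    [-0.24, 0, -0.32, 0],
    [-0.36, 0, -0.32, 0],
    [-0.48, 0, -0.32, 0],
    [-0.6, 0, -0.32, 0],
    [-0.68, 0, -0.32, 0],
    [-0.7, 0, -0.32, 0],
    [-0.7, 0, -0.32, 0]
  ]
}}

```text
time: 10.05
tool_pos: [0.5208, -0.2597, 0.1544]
eef_rot: [180.0, -0.0, 81.0]
wrist_force: [-0.7, 0.5, -0.1]
opening: 0.0501
grasp_force: 0.0
```

Run:
```python
from h import *
goto(525.5,-218,160,81.1)
V,U=np.mgrid[0:400,0:640]
a=np.radians(81.1);e=np.array([np.cos(a),np.sin(a)]);ex=np.array([e[1],-e[0]])
for n in("side","top"):
    p,d=capture(n);cv2.imwrite("pics/pl_%s.png"%n,cv2.resize(p[140:250,250:470] if n=="top" else p[150:320,250:400],None,fx=3.3,fy=3.3)[:,:,::-1])
    W=world(n,d.ravel(),U.ravel(),V.ravel()).reshape(400,640,3);hsv=cv2.cvtColor(p,cv2.COLOR_RGB2HSV)
    r=W[...,:2]-[.5632,.017];x=r@ex*1000;y=r@e*1000
    m=(abs(x)<28)&(abs(y)<45)&(W[...,2]>.033)&(W[...,2]<.045)
    if m.sum(): 
        rr=cv2.minAreaRect(np.c_[x[m],y[m]].astype(np.float32));print(n,m.sum(),rr,"z",np.percentile(W[m][:,2],[1,50,99]).round(4))
    f=(abs(x)<50)&(y<-190)&(y>-250)&(W[...,2]>.045)&(W[...,2]<.062)
    if f.sum():print("push face y min",np.percentile(y[f],[1,5,50]).round(1))
```

```text
t 10.05 pos [ 520.8 -259.7  154.4] rot [179.98  -0.    80.98] open 0.05008529707008597 -> norm [ 0.1048 -0.0047 -0.0139] turn -0.0003 mm [41.9 -1.9 -5.6] F [-0.72  0.54 -0.1 ]
side 79 ((-3.1825995445251465, -12.790746688842773), (38.40972137451172, 19.269668579101562), 70.6890640258789) z [0.0335 0.0377 0.0408]
push face y min [-213.7 -213.  -208.3]
top 393 ((2.8439102172851562, 0.04386138916015625), (71.32471466064453, 43.7957878112793), 89.51801300048828) z [0.0333 0.0371 0.0416]
push face y min [-212.  -210.5 -200.9]
```

View pics/pl_top.png

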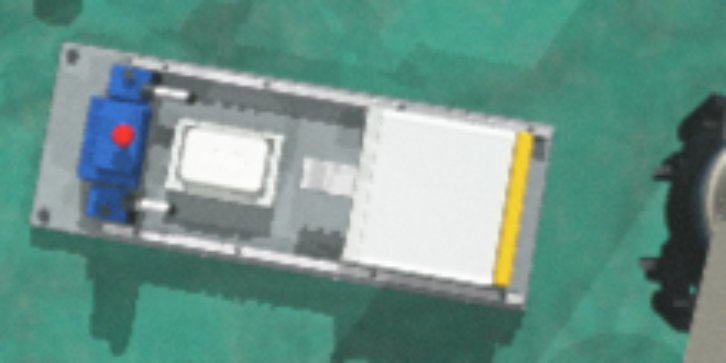

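The shell is seated level and centred in the pocket: pixel (231,160) in the crop, top height about 38 mm. The guard is still open, with its push face about 212 mm behind the nest. I'll close the fingers and come down behind the push face.

Request:
{"name": "carry_out", "arguments": {
  "rows": [
    [0, 0, 0.06, 0],
    [0, 0, 0.14, 0],
    [0, 0, 0.22, 0],
    [0, 0, 0.28, 0],
    [0, 0.001, 0.305, 0],
    [0, 0.001, 0.305, 0],
    [0, 0.001, 0.305, 0],
    [0, 0.001, 0.305, 0]
  ],
  "grip": 255
}}

```text
time: 10.95
tool_pos: [0.5225, -0.259, 0.0335]
eef_rot: [179.9, 0.0, 81.1]
wrist_force: [0.5, -0.7, 1.1]
opening: 0.0001
grasp_force: 0.0
```

Request:
{"name": "carry_out", "arguments": {
  "rows": [
    [0.03, 0, 0, 0],
    [0.06, 0, 0, 0],
    [0.08, 0, 0, 0],
    [0.095, 0, 0, 0],
    [0.105, 0, 0, 0],
    [0.115, 0, 0, 0],
    [0.12, 0, 0, 0],
    [0.125, 0, 0, 0],
    [0.13, 0, 0, 0],
    [0.135, 0, 0, 0],
    [0.14, 0, 0, 0]
  ]
}}

```text
time: 12.05
tool_pos: [0.5301, -0.2035, 0.032]
eef_rot: [-180.0, -0.0, 81.1]
wrist_force: [-0.1, 0.9, 0.4]
opening: -0.0003
grasp_force: 0.0
```

```bash
python3 -c "
from h import *
goto(563.2,17,32,81.1)"
```

```text
t 12.05 pos [ 530.1 -203.5   32. ] rot [-180.    -0.    81.1] open -0.0002629843947339941 -> norm [ 5.573e-01 -3.400e-03  1.000e-04] turn 0.0 mm [222.9  -1.4   0. ] F [-0.14  0.94  0.39]
```

Request:
{"name": "carry_out", "arguments": {
  "rows": [
    [0.005, 0, 0, 0],
    [0.01, 0, 0, 0],
    [0.0175, 0, 0, 0],
    [0.03, 0, 0, 0],
    [0.045, 0, 0, 0],
    [0.06, 0, 0, 0],
    [0.075, 0, 0, 0],
    [0.09, 0, 0, 0],
    [0.105, 0, 0, 0],
    [0.12, 0, 0, 0],
    [0.135, 0, 0, 0],
    [0.15, 0, 0, 0],
    [0.165, 0, 0, 0],
    [0.18, 0, 0, 0],
    [0.195, 0, 0, 0],
    [0.21, 0, 0, 0],
    [0.225, 0, 0, 0],
    [0.235, 0, 0, 0],
    [0.24, 0, 0, 0],
    [0.24, 0, 0, 0]
  ]
}}

```text
time: 14.05
tool_pos: [0.545, -0.1083, 0.0321]
eef_rot: [-180.0, -0.0, 81.1]
wrist_force: [0.3, -0.7, 0.2]
opening: 0.0001
grasp_force: 0.0
```

Run:
```python
from h import *
goto(563.2,17,32,81.1)
V,U=np.mgrid[0:400,0:640]
a=np.radians(81.1);e=np.array([np.cos(a),np.sin(a)]);ex=np.array([e[1],-e[0]])
for n in("side","top"):
    p,d=capture(n);cv2.imwrite("pics/pu_%s.png"%n,cv2.resize(p[140:320,230:430],None,fx=3.3,fy=3.3)[:,:,::-1])
    W=world(n,d.ravel(),U.ravel(),V.ravel()).reshape(400,640,3);hsv=cv2.cvtColor(p,cv2.COLOR_RGB2HSV)
    r=W[...,:2]-[.5632,.017];x=r@ex*1000;y=r@e*1000
    f=(abs(x)<55)&(y<-60)&(y>-230)&(W[...,2]>.045)&(W[...,2]<.062)&(hsv[...,0]>18)&(hsv[...,0]<35)&(hsv[...,1]>120)
    if f.sum():print(n,"yellow y",np.percentile(y[f],[1,5,50]).round(1))
```

```text
t 14.05 pos [ 545.  -108.3   32.1] rot [-1.800e+02 -1.000e-02  8.112e+01] open 0.00013182214666229884 -> norm [ 0.3165 -0.0033  0.0004] turn 0.0001 mm [126.6  -1.3   0.2] F [ 0.33 -0.66  0.2 ]
side yellow y [-133.2 -117.2 -114.7]
```

View pics/pu_side.png

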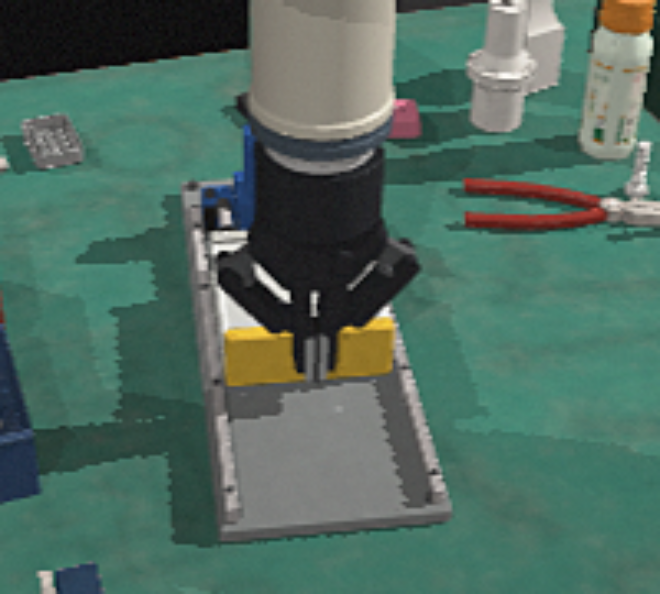

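The guard is sliding squarely under the closed fingers: the yellow face is near row 350 in the crop, with the fingers at (318,355). I'll continue in short slow pushes.

Request:
{"name": "carry_out", "arguments": {
  "rows": [
    [0.005, 0, 0, 0],
    [0.01, 0, 0, 0],
    [0.015, 0, 0, 0],
    [0.02, 0, 0, 0],
    [0.025, 0, 0, 0]
  ]
}}

```text
time: 14.65
tool_pos: [0.5465, -0.0986, 0.0322]
eef_rot: [180.0, -0.0, 81.1]
wrist_force: [-0.5, -1.4, 1.4]
opening: 0.0
grasp_force: 0.8
```

Request:
{"name": "carry_out", "arguments": {
  "rows": [
    [0.005, 0, 0, 0],
    [0.01, 0, 0, 0],
    [0.015, 0, 0, 0],
    [0.02, 0, 0, 0]
  ]
}}

```text
time: 15.05
tool_pos: [0.5478, -0.0907, 0.0321]
eef_rot: [180.0, 0.0, 81.1]
wrist_force: [-0.8, -2.4, 1.5]
opening: 0.0005
grasp_force: 0.8
```

Request:
{"name": "carry_out", "arguments": {
  "rows": [
    [0.005, 0, 0, 0],
    [0.01, 0, 0, 0],
    [0.015, 0, 0, 0],
    [0.02, 0, 0, 0]
  ]
}}

```text
time: 15.45
tool_pos: [0.549, -0.0828, 0.0321]
eef_rot: [180.0, 0.0, 81.1]
wrist_force: [0.3, -1.4, 2.5]
opening: 0.0001
grasp_force: 0.8
```

Request:
{"name": "carry_out", "arguments": {
  "rows": [
    [0.005, 0, 0, 0],
    [0.01, 0, 0, 0],
    [0.015, 0, 0, 0],
    [0.02, 0, 0, 0]
  ]
}}

```text
time: 15.85
tool_pos: [0.5502, -0.0751, 0.0321]
eef_rot: [180.0, 0.0, 81.1]
wrist_force: [-1.3, -5.4, 1.2]
opening: -0.0002
grasp_force: 2.5
```

Request:
{"name": "carry_out", "arguments": {
  "rows": [
    [0.0025, 0, 0, 0],
    [0.005, 0, 0, 0],
    [0.0075, 0, 0, 0]
  ]
}}

```text
time: 16.15
tool_pos: [0.5506, -0.0728, 0.0321]
eef_rot: [180.0, 0.1, 81.1]
wrist_force: [-0.8, -10.5, 2.5]
opening: 0.0001
grasp_force: 5.4
```

Request:
{"name": "carry_out", "arguments": {
  "rows": [
    [0.0025, 0, 0, 0],
    [0.005, 0, 0, 0],
    [0.0075, 0, 0, 0]
  ]
}}

```text
time: 16.45
tool_pos: [0.551, -0.07, 0.0321]
eef_rot: [-180.0, 0.1, 81.1]
wrist_force: [-0.9, -10.5, 1.9]
opening: -0.0001
grasp_force: 5.7
```

Request:
{"name": "carry_out", "arguments": {
  "rows": [
    [0.0025, 0, 0, 0],
    [0.005, 0, 0, 0],
    [0.0075, 0, 0, 0]
  ]
}}

```text
time: 16.75
tool_pos: [0.5514, -0.0672, 0.0321]
eef_rot: [-180.0, 0.1, 81.1]
wrist_force: [-1.4, -12.0, 1.6]
opening: -0.0
grasp_force: 6.1
```

Request:
{"name": "carry_out", "arguments": {
  "rows": [
    [0.0025, 0, 0, 0],
    [0.005, 0, 0, 0]
  ]
}}

```text
time: 16.95
tool_pos: [0.5517, -0.0652, 0.0321]
eef_rot: [-180.0, 0.1, 81.1]
wrist_force: [-1.7, -10.4, 1.2]
opening: 0.0001
grasp_force: 5.5
```

Request:
{"name": "carry_out", "arguments": {
  "rows": [
    [0.0025, 0, 0, 0],
    [0.005, 0, 0, 0]
  ]
}}

```text
time: 17.15
tool_pos: [0.5521, -0.0628, 0.0321]
eef_rot: [180.0, 0.0, 81.1]
wrist_force: [-1.8, -8.2, 1.4]
opening: 0.0002
grasp_force: 4.0
```

Request:
{"name": "carry_out", "arguments": {
  "rows": [
    [0.0025, 0, 0, 0],
    [0.005, 0, 0, 0]
  ]
}}

```text
time: 17.35
tool_pos: [0.5525, -0.0607, 0.0321]
eef_rot: [180.0, 0.0, 81.1]
wrist_force: [-1.5, -7.2, 1.1]
opening: 0.0001
grasp_force: 3.9
```

Request:
{"name": "carry_out", "arguments": {
  "rows": [
    [0.0025, 0, 0, 0],
    [0.0025, 0, 0, 0]
  ]
}}

```text
time: 17.55
tool_pos: [0.5527, -0.0595, 0.0321]
eef_rot: [180.0, 0.0, 81.1]
wrist_force: [-0.2, -6.1, 1.9]
opening: 0.0003
grasp_force: 3.1
```

Request:
{"name": "carry_out", "arguments": {
  "rows": [
    [0.0025, 0, 0, 0],
    [0.0025, 0, 0, 0]
  ]
}}

```text
time: 17.75
tool_pos: [0.5528, -0.0584, 0.0321]
eef_rot: [180.0, 0.0, 81.1]
wrist_force: [-1.0, -6.0, 0.7]
opening: 0.0002
grasp_force: 2.8
```

Request:
{"name": "carry_out", "arguments": {
  "rows": [
    [0.0025, 0, 0, 0],
    [0.0025, 0, 0, 0]
  ]
}}

```text
time: 17.95
tool_pos: [0.553, -0.0572, 0.0321]
eef_rot: [180.0, -0.0, 81.1]
wrist_force: [-0.7, -4.9, 1.1]
opening: 0.0001
grasp_force: 2.2
```

Request:
{"name": "carry_out", "arguments": {
  "rows": [
    [0.0025, 0, 0, 0],
    [0.0025, 0, 0, 0]
  ]
}}

```text
time: 18.15
tool_pos: [0.5532, -0.0563, 0.0321]
eef_rot: [180.0, 0.0, 81.1]
wrist_force: [-0.7, -4.1, 1.2]
opening: -0.0005
grasp_force: 2.4
```

Request:
{"name": "carry_out", "arguments": {
  "rows": [
    [0.002, 0, 0, 0],
    [0.002, 0, 0, 0]
  ]
}}

```text
time: 18.35
tool_pos: [0.5533, -0.0556, 0.0321]
eef_rot: [180.0, 0.0, 81.1]
wrist_force: [-0.7, -4.4, 3.0]
opening: 0.0001
grasp_force: 2.8
```

Request:
{"name": "carry_out", "arguments": {
  "rows": [
    [0.002, 0, 0, 0],
    [0.002, 0, 0, 0]
  ]
}}

```text
time: 18.55
tool_pos: [0.5534, -0.0548, 0.0321]
eef_rot: [180.0, 0.0, 81.1]
wrist_force: [0.0, -5.6, 2.1]
opening: -0.0002
grasp_force: 2.9
```

Request:
{"name": "carry_out", "arguments": {
  "rows": [
    [0.0015, 0, 0, 0],
    [0.0015, 0, 0, 0]
  ]
}}

```text
time: 18.75
tool_pos: [0.5534, -0.0543, 0.0321]
eef_rot: [-180.0, 0.0, 81.1]
wrist_force: [-0.6, -6.3, 1.1]
opening: 0.0003
grasp_force: 3.0
```

Request:
{"name": "carry_out", "arguments": {
  "rows": [
    [0.0015, 0, 0, 0],
    [0.0015, 0, 0, 0]
  ]
}}

```text
time: 18.95
tool_pos: [0.5535, -0.0539, 0.0321]
eef_rot: [180.0, 0.0, 81.1]
wrist_force: [-0.8, -8.7, 1.7]
opening: -0.0003
grasp_force: 4.1
```

Request:
{"name": "carry_out", "arguments": {
  "rows": [
    [0.0015, 0, 0, 0],
    [0.0015, 0, 0, 0]
  ]
}}

```text
time: 19.15
tool_pos: [0.5535, -0.0539, 0.0321]
eef_rot: [180.0, 0.1, 81.1]
wrist_force: [-1.3, -11.7, 2.5]
opening: -0.0001
grasp_force: 6.0
```

Request:
{"name": "carry_out", "arguments": {
  "rows": [
    [0.0015, 0, 0, 0],
    [0.0015, 0, 0, 0]
  ]
}}

```text
time: 19.35
tool_pos: [0.5536, -0.0539, 0.0321]
eef_rot: [180.0, 0.1, 81.2]
wrist_force: [-1.5, -15.7, 2.7]
opening: 0.0001
grasp_force: 8.0
```

Request:
{"name": "carry_out", "arguments": {
  "rows": [
    [0.0015, 0, 0, 0],
    [0.0015, 0, 0, 0]
  ]
}}

```text
time: 19.55
tool_pos: [0.5535, -0.0538, 0.0321]
eef_rot: [-180.0, 0.2, 81.2]
wrist_force: [-2.5, -18.9, 2.2]
opening: -0.0001
grasp_force: 10.0
```

The force rose on the ramp, fell, dipped to about 4 N, then climbed firmly to 19 N with no further movement, so the guard is on its stop beyond the click. I'll back off slowly and check.

Request:
{"name": "carry_out", "arguments": {
  "rows": [
    [-0.005, 0, 0, 0],
    [-0.01, 0, 0, 0],
    [-0.015, 0, 0, 0],
    [-0.02, 0, 0, 0],
    [-0.03, 0, 0, 0],
    [-0.06, 0, 0, 0],
    [-0.12, 0, 0, 0],
    [-0.2, 0, 0, 0],
    [-0.3, 0, -0.05, 0],
    [-0.4, 0, -0.15, 0],
    [-0.5, 0, -0.25, 0],
    [-0.6, 0, -0.35, 0],
    [-0.6, 0, -0.35, 0],
    [-0.6, 0, -0.35, 0],
    [-0.6, 0, -0.35, 0]
  ]
}}

```text
time: 21.05
tool_pos: [0.516, -0.2887, 0.1714]
eef_rot: [-180.0, -0.0, 81.0]
wrist_force: [-1.0, 0.9, -1.3]
opening: -0.0
grasp_force: 0.0
```

Run:
```python
from h import *
goto(563.2,17,32,81.1)
V,U=np.mgrid[0:400,0:640]
a=np.radians(81.1);e=np.array([np.cos(a),np.sin(a)]);ex=np.array([e[1],-e[0]])
ims=[]
for n in("side","top"):
    p,d=capture(n);ims.append(cv2.resize(p[150:300,240:400] if n=="side" else p[145:295,190:430],None,fx=2,fy=2))
    W=world(n,d.ravel(),U.ravel(),V.ravel()).reshape(400,640,3);hsv=cv2.cvtColor(p,cv2.COLOR_RGB2HSV)
    r=W[...,:2]-[.5632,.017];x=r@ex*1000;y=r@e*1000
    f=(abs(x)<55)&(y<-20)&(y>-150)&(W[...,2]>.045)&(W[...,2]<.062)&(hsv[...,0]>18)&(hsv[...,0]<35)&(hsv[...,1]>120)
    if f.sum():print(n,"yellow y",np.percentile(y[f],[1,5,50]).round(1))
cv2.imwrite("pics/end.png",np.hstack(ims)[:,:,::-1])
```

```text
t 21.05 pos [ 516.  -288.7  171.4] rot [-1.7996e+02 -4.0000e-02  8.1050e+01] open -1.1665195576261414e-06 -> norm [ 0.7731 -0.0022  0.3489] turn -0.0001 mm [309.2  -0.9 139.6] F [-1.01  0.94 -1.27]
side yellow y [-65.4 -64.7 -62. ]
top yellow y [-63.8 -63.2 -58.5]
```

View pics/end.png

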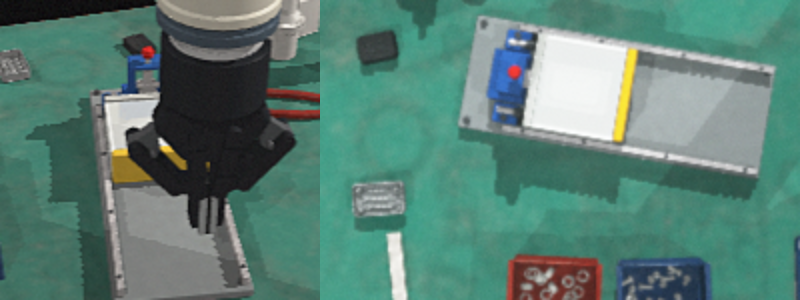

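The picture shows the guard home against the latch head, with the yellow block at (625,95). It settled about 2–3 mm back onto the bolt and was not thrown back the 26 mm. The black and grey shells haven't moved, and the arm is clear.

```bash
python3 -c "
from rig import bot
print(bot.hand_in())"
```

```text
the job is handed in; nothing more can be done
None
```

The white shell lies in the pocket and the guard stayed home on its latch after I let go; the highest push I read was about 19 N, the other two shells weren't touched, and the job is handed in at about 21 s with no verdict returned.

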